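# Hold the glass-screen clamp to the rail while it is bolted

## Robot

A 6-joint arm with a two-finger parallel gripper is mounted at the origin on the work surface. World frame = base frame: x ahead of the robot, y to its left, z up, the work surface at z = 0. Lengths are in m, angles in rad, forces in N, time in s.
With the tool pointing down it reaches from about 0.35 to 0.975 m from the base axis. Payload 4.9 kg.
Tool frame: the origin (TCP) lies midway between the tips of the shut fingers; the grasp point (between the pads) lies 19 mm behind it; z points along the fingers, y is the line along which they close (so a half turn about z gives the same grasp; the last joint's range is limited). The gripper opens to 85 mm and grips with 20 to 120 N. Pads are 22 mm wide; open, the fingers measure 114 mm over their backs; the gripper's body (76 mm by 85 mm) begins 54 mm behind the grasp point. The pads swing forward as they close: fully open they stand 13 mm farther back than shut.
Start: joints at [-1.228, 0.053, 1.613, -0, 1.476, -0.119], TCP at [0.278, -0.56, 0.231] pointing down, gripper open.
Joint ranges: [-3.01, 3.01], [-1.01, 2.22], [0.06, 2.58], [-1.02, 4.17], [0.09, 2.62], [-3.14, 3.14]. Speed limits (rad/s): [2.57, 2.57, 3.14, 3.14, 3.14, 3.14].

## Interface

Orientations are given as a unit quaternion [w, x, y, z].
In Python, from plant import * gives the robot as it stands.
- The arm moves only by the tool jog_arm, never from a script. Its argument "targets" is a list of rows, each a list of 3 entries, a list of its own where there are three numbers: the shift along the tool's x, y, z in units of 25 mm (1.0 is 25 mm), then the turn, a rotation vector about the tool's x, y, z in units of 8 degrees (1.0 is 8 degrees), then the opening in per cent of the stroke, from 0 (shut) to 100 (fully open). A call has 1 to 8 rows; each row is the pose to reach, as a shift and turn from the pose commanded when the call began, along the tool's axes at that moment; what a row does not reach only later rows make up. A row lasts 1/8 s, in which the tool goes at most 62.5 mm and 10.7 degrees, less where a joint would pass 70% of its speed; a pose out of reach is approached as far as the arm can. A call with a gripper value outside its range is refused whole. The fingers move at their own pace and stop on an object; the grip force is fixed at half the most. Time passes only in rows, so rows that repeat a pose let the fingers close. It gives the time, the measured TCP pose, the force, the opening and the grip force at its end, in the units of the state.
- state(): the state, without advancing time (a new reading comes with each control period).
- grab_frame(name): name is "side" or "top"; returns (picture, depth): 384x512x3 uint8, red, green, blue; 384x512 float32, m along the optical axis (not along the pixel's ray), 0 where there is no reading.
- camera_params(name): a dict with "fovy" (degrees; the focal length in pixels is half the picture's height over the tangent of half this angle, whatever the lens; pixels are square), "cx", "cy" (the principal point, pixels), "rvec" (rotation vector, rad) and "tvec" (3), from world to camera coordinates, as OpenCV has them. Camera axes: x right, y down, z forward; pixel columns grow to the right and rows downward; lengths in m; the calibration is good to about 2 mm. A picture is of the moment at which its call begins. camera_params takes no time and is no camera call.
- job_done(): hands the job in; it is judged then, once.
The state is a dict: "time": time; "joint_pos": joint angles; "joint_vel": joint speeds; "joint_efforts": joint torques, N m; "tool_pos": TCP position; "tool_rot": TCP orientation; "contact_force": force on the tool from outside, world axes, zero at the start; "ft_torque": the same for the moment, N m; "gripper_width": opening from 0.0 (shut) to 1.0 (fully open); "grasp_force": force on a finger pad.
Only numpy, scipy, OpenCV 4.12 (cv2) and the standard library are available. Lean on these libraries where they do the work, as an engineer would, in place of code of your own. Each camera call takes 0.05 s, during which the arm holds its last target. There are 200 camera calls.

## Task

Take the large glass clamp out of the fittings tray and be my third hand: hold it upright, slot up, with its flat back square and flat against the inner side of the screen rail, its threaded hole in line with the free bolt hole, where no clamp is mounted yet. Keep it clear of the counter in your grip and press it on steadily with about 10 newtons, eased on and never rammed (the rail bends at 40), because I will drive the bolt into it from the customers' side. Finish while still holding and pressing it there, and leave the other fittings, the tools and the shaker where they are.

Things in the scene. Friction and masses are not known exactly. Their poses are not given: they have to be found in the camera images.
- clamp: Aluminium glass clamp, 130-210 g, upright in one of the tray's compartments. Origin: centre of underside, z up. Back plate 6 thick, 50 wide, 46 high (mm), flat back at x=+20. In front a fork 30 wide (flat sides y=+-15: grip these from above), x -20 to +14, solid to z 20, then two jaws to z 46 with a 10 mm slot (x -8 to +2) open upward. Its +x (back) starts within 0.75 rad of world +x.
- clamp_hole (a point): Centre of the small threaded hole in the clamp's flat back face: at x = +20, y = 0, z = 23 mm in the clamp's frame.
- rail: Fixed rigid steel angle: upright leg 70 mm high, 6 thick; foot flange 50 deep on the far, customers' side. Origin: foot of the inner face (towards the robot), on the counter. x: square to that face, away from the robot (face at x=0), yaw within 0.15 rad; y along it, from -270 to +310 mm. At y=+100 to +300 a glass pane, top 198 mm up, already stands in two clamps on the robot's side.
- bolt: The free bolt hole: dark 16 mm hole in the rail's inner face with its bolt waiting, hexagon head and washer standing 8 mm out of the outer side, bolt end flush inside. Fixed. Origin: hole centre on the inner face, 36 mm above the counter; axes as the rail's. At y=-190 or -50 mm (+-15) of the rail. With the holes in line the clamp's underside is 13 mm above the counter.
- mounted_clamp: An equal clamp already bolted on, fixed, at the other place. Origin: centre of its bolt hole on the rail's inner face; it stands 40 mm out to the robot's side of it, 50 mm wide, 13 to 59 mm above the counter.
- tray: Grey plastic fittings tray, fixed, 195 x 205 x 26 mm (x, y, z), 2 x 2 compartments of about 90 x 95 mm, walls 5 mm, floor 5 mm. Origin: centre of its underside; compartment centres at x = +-47.5, y = +-50 mm. One fitting stands in each compartment.
- small_clamp: Bystander in the tray: a shelf clamp of the same shape, 0.62 of the size (31 mm wide, 28.5 mm high). Not the one wanted.
- rubber_foot: Bystander in the tray: stepped round rubber foot, 40 mm across, 30 mm high.
- gas_knob: Bystander in the tray: black gas-tap knob, 44 mm across, 26 mm high.
- screwdriver: Bystander: screwdriver 200 mm long lying on the counter between robot and rail.
- spatula: Bystander: burger spatula about 290 mm long, 78 mm wide, lying on the counter on the left.
- shaker: Bystander: steel salt shaker, 44 mm across, 87 mm high, on the counter beyond the tray.

How it is judged:
By the outcome, as a careful person would: the job done as asked, in the order asked, and still so for the second after the job is handed in, while the arm keeps its last pose, push and grip.
It also fails if it takes over 64 s, if anything falls off the work surface, if the arm or the gripper's body presses on something with over 40 N, if the wrist force passes 120 N, or if a joint passes its speed limit or range.

## Working session

There is one attempt and no reset: what is moved stays moved. The work goes in short steps, Python scripts to look and compute and a tool call to move; the robot and the scene stay as the last step left them, time stands still between calls to the robot, and variables do not carry over. Pictures are saved under pics/ and viewed, at most 10 in all, crops included, and the job is handed in when it is done.

Besides the shell and the picture viewer there is one more tool, called as a command line: name --argument value ..., lists and objects as JSON in quotes. jog_arm: Moves the arm, as the interface text tells. Its arguments: {"type":"object","properties":{"targets":{"type":"array"}},"required":["targets"]}

```bash
mkdir -p pics; cat > h.py <<'E'
from plant import *
import numpy as np, cv2
def cam(n):
    p=camera_params(n); R=cv2.Rodrigues(np.array(p["rvec"],float))[0]; t=np.array(p["tvec"],float).ravel()
    f=192/np.tan(np.radians(p["fovy"])/2); return R,t,f,p["cx"],p["cy"]
def ray(n,u,v):
    R,t,f,cx,cy=cam(n); d=R.T@np.array([(u-cx)/f,(v-cy)/f,1.]); return -R.T@t,d
def onz(n,u,v,z):
    c,d=ray(n,u,v); return c+d*(z-c[2])/d[2]
def cloud(n,dep):
    R,t,f,cx,cy=cam(n); v,u=np.mgrid[:384,:512]
    P=np.stack([(u-cx)/f*dep,(v-cy)/f*dep,dep],-1); W=(P-t)@R; W[dep<=0]=np.nan; return W
def proj(n,X):
    R,t,f,cx,cy=cam(n); q=np.atleast_2d(X)@R.T+t; return np.c_[q[:,0]/q[:,2]*f+cx,q[:,1]/q[:,2]*f+cy]
E
python3 - <<'E'
from h import *
for n in("top","side"):
    i,d=grab_frame(n); np.savez(f"{n}0.npz",i=i,d=d); print(n,camera_params(n),-cam(n)[0].T@cam(n)[1])
    cv2.imwrite(f"pics/{n}0.png",cv2.resize(i[:,:,::-1],(800,600),interpolation=cv2.INTER_CUBIC))
print(state())
E
```

```text
top {'fovy': 50.77989425415924, 'cx': 257.54371949836207, 'cy': 194.27839763661606, 'rvec': array([ 2.13393047, -2.12935514,  0.23308167]), 'tvec': array([-0.05088114,  0.53519421,  1.05916799])} [ 0.32263159 -0.02181555  1.1429311 ]
side {'fovy': 56.91871351378893, 'cx': 255.21440963448316, 'cy': 190.7261300638286, 'rvec': array([ 2.40799806, -0.07060354,  0.00646219]), 'tvec': array([-0.5118764 ,  0.01963425,  0.83558597])} [ 0.49178727 -0.57095127  0.6267111 ]
{'time': 0.1, 'joint_pos': array([-1.22798634e+00,  5.32994274e-02,  1.61417273e+00, -2.64701094e-05,
        1.47599918e+00, -1.18988343e-01]), 'joint_vel': array([-0.00079013, -0.00109029, -0.00255048,  0.00046849, -0.00338871,
        0.00042256]), 'joint_efforts': array([-1.42670388e-04, -3.94907463e+01, -3.71362066e+01, -1.31678539e-04,
        3.96042349e-03, -2.08958141e-05]), 'tool_pos': array([ 0.27828118, -0.55899117,  0.23017106]), 'tool_rot': array([-9.31993724e-04,  9.73460293e-01,  2.28854047e-01, -1.17995173e-04]), 'contact_force': array([ 0.5424707 ,  0.0464479 , -0.94834859]), 'ft_torque': array([0.01767649, 0.02516932, 0.03490324]), 'grasp_force': 0.0, 'gripper_width': 0.9962072493473453}
```

View pics/top0.png

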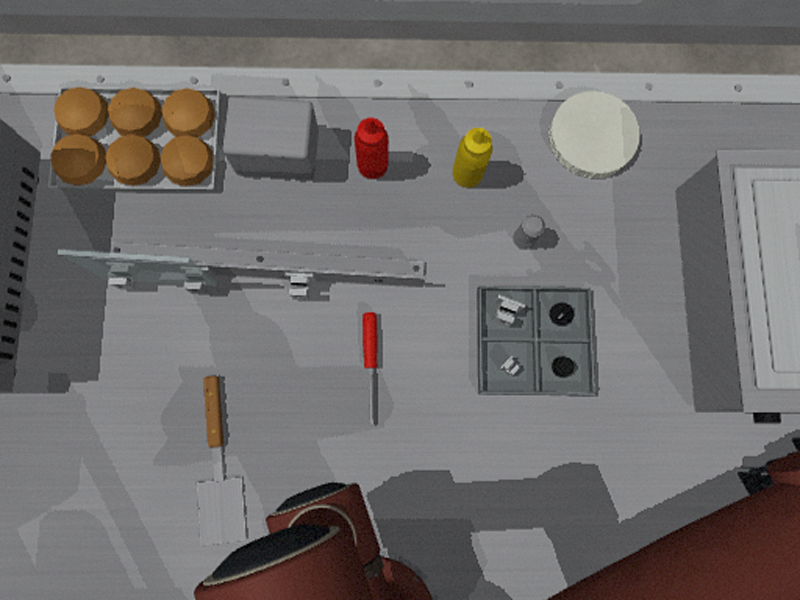

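View pics/side0.png

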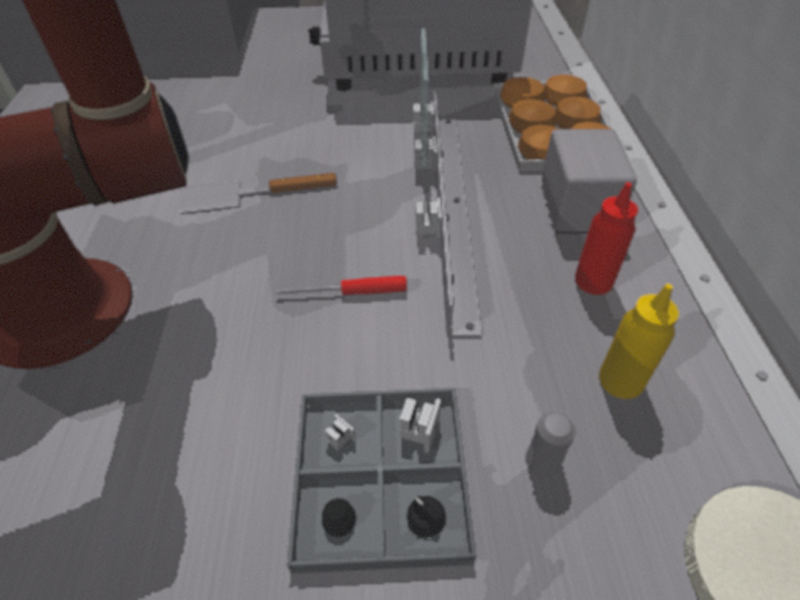

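The top view shows the large clamp at about (510,310) in the tray, with the small clamp at (512,366). The rail runs from (60,255) to (425,270), and the mounted clamp nearest its right end is at (299,284). So the free hole is on the right part of the rail; in the side view it is near (451,285).

```bash
python3 - <<'E'
from h import *
T=np.load("top0.npz");S=np.load("side0.npz")
for n,D in(("top",T),("side",S)):
    W=cloud(n,D["d"]); i=D["i"]
    x,y,z=W[...,0],W[...,1],W[...,2]
    c=onz("top",510/800*512,310/800*512,.04)
    m=(abs(x-c[0])<.04)&(abs(y-c[1])<.04)
    print(n,"guess",c.round(3),"floor z",np.nanmedian(z[m&(z<.02)]), "top z",np.nanpercentile(z[m],98))
    k=m&(z>.042); P=W[k]
    r=cv2.minAreaRect((P[:,:2]*1000).astype(np.float32)); print(" clamp top pts",len(P),r, np.median(P,0).round(4))
    e0=onz("top",425/800*512,270/800*512,.07); 
    k=(z>.062)&(z<.08)&(y<e0[1]+.35)&(y>e0[1]-.03)&(abs(x-e0[0])<.06)
    P=W[k]; print(" rail pts",len(P),"e0",e0.round(3)); 
    for a in np.arange(e0[1]-.02,e0[1]+.34,.04):
        q=P[(P[:,1]>=a)&(P[:,1]<a+.04)]
        if len(q): print("  ",q[:,1].mean().round(3),q.min(0).round(4),q.max(0).round(4),len(q))
i=S["i"]; a=cv2.resize(i[230:300,240:300,::-1],None,fx=6,fy=6,interpolation=cv2.INTER_CUBIC)
b=cv2.resize(i[110:220,255:325,::-1],None,fx=5,fy=5,interpolation=cv2.INTER_CUBIC)
c=cv2.resize(T["i"][180:220,295:365,::-1],None,fx=5,fy=5,interpolation=cv2.INTER_CUBIC)
o=np.zeros((600,780,3),np.uint8)
o[:550,:350]=b;o[:200,360:710]=c;o[200:600,400:760]=a[:400]
cv2.imwrite("pics/z.png",o)
E
```

```text
top guess [ 0.527 -0.242  0.04 ] floor z 0.004816005870842142 top z 0.05283653736390771
 clamp top pts 155 ((525.0203857421875, -235.63961791992188), (49.18450927734375, 40.57209777832031), 70.93209838867188) [ 0.5304 -0.2356  0.05  ]
 rail pts 348 e0 [ 0.592 -0.089  0.07 ]
   -0.077 [ 0.577  -0.0861  0.0656] [ 0.5836 -0.0697  0.0734] 19
   -0.05 [ 0.5782 -0.0672  0.0625] [ 0.5857 -0.0315  0.0724] 36
   -0.011 [ 0.5791 -0.0287  0.0623] [0.5884 0.0095 0.0732] 39
   0.03 [0.5824 0.0121 0.0633] [0.5883 0.0502 0.074 ] 39
   0.07 [0.5839 0.0527 0.0623] [0.591  0.089  0.0745] 39
   0.111 [0.5865 0.0913 0.0622] [0.5945 0.1301 0.0733] 42
   0.152 [0.5496 0.1319 0.0631] [0.5964 0.1701 0.0726] 43
   0.193 [0.5916 0.1727 0.0621] [0.5989 0.2106 0.0758] 39
   0.231 [0.5933 0.2117 0.063 ] [0.6012 0.251  0.0732] 42
side guess [ 0.527 -0.242  0.04 ] floor z 0.0055253405632510535 top z 0.052344368818511705
 clamp top pts 341 ((524.8116455078125, -235.48536682128906), (49.681941986083984, 40.36653137207031), 69.15602111816406) [ 0.5295 -0.2385  0.0509]
 rail pts 277 e0 [ 0.592 -0.089  0.07 ]
   -0.08 [ 0.5761 -0.0879  0.0634] [ 0.5818 -0.0693  0.072 ] 27
   -0.049 [ 0.5778 -0.0681  0.0637] [ 0.5842 -0.0294  0.0717] 43
   -0.009 [ 0.58   -0.0285  0.0623] [0.5863 0.01   0.0725] 38
   0.031 [0.5823 0.012  0.0621] [0.5888 0.0505 0.0728] 34
   0.07 [0.5841 0.0514 0.0621] [0.5906 0.0899 0.0721] 30
   0.108 [0.5863 0.0916 0.0646] [0.5938 0.129  0.0727] 30
   0.151 [0.556 0.132 0.062] [0.5964 0.1704 0.0724] 28
   0.194 [0.5921 0.1737 0.0622] [0.5985 0.2111 0.0731] 25
   0.23 [0.594  0.2126 0.0698] [0.5999 0.2499 0.074 ] 19
```

View pics/z.png

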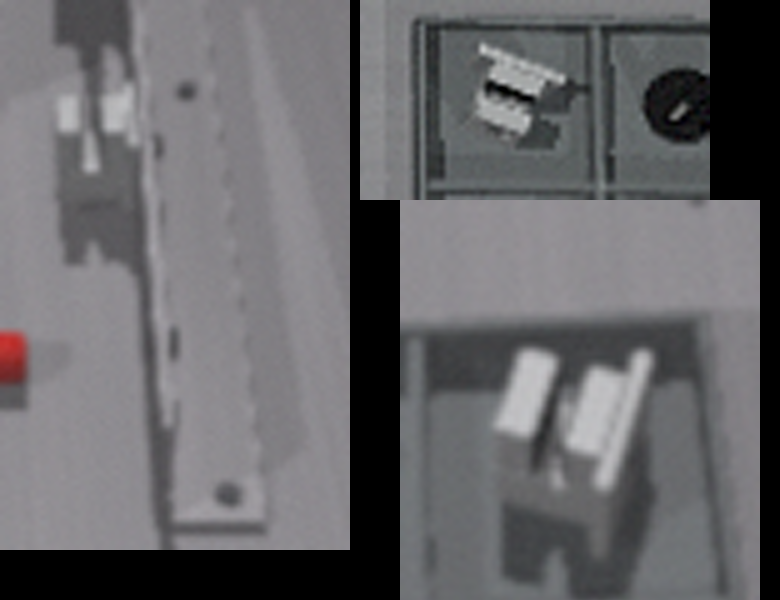

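The zoom shows the flange's own holes at crop (185,90) and (228,495). The dark bolt heads on the outer side are at crop (158,146), behind the mounted clamp, and (175,342), which is the free one at about (290,178) full-frame. The clamp stands slot up with its back plate turned by about −20°.

```bash
python3 - <<'E'
from h import *
T=np.load("top0.npz");S=np.load("side0.npz")
for n,D in(("top",T),("side",S)):
    W=cloud(n,D["d"]);x,y,z=W[...,0],W[...,1],W[...,2]
    k=(z>.062)&(z<.076)&(y>-.083)&(y<.31)&((y<.12)|(y>.18))&(abs(x-.58-.058*y)<.02)
    P=W[k]; s=np.polyfit(P[:,1],P[:,0],1)
    for _ in range(3):
        r=P[:,0]-np.polyval(s,P[:,1]); o=abs(r)<.006; s=np.polyfit(P[o,1],P[o,0],1)
    print(n,"rail top mid x=%.4f+%.4f y"%(s[1],s[0]),"z",np.median(P[:,2]),"yend",np.nanmin(y[(z>.06)&(z<.075)&(abs(x-.577)<.008)]))
    # mounted clamp y (jaw tops)
    m=(z>.050)&(z<.064)&(y>.1)&(y<.2)&(x<.578)&(x>.54); Q=W[m]; print(" mounted",len(Q),Q.min(0),Q.max(0),np.median(Q,0))
    # inner face sample
    m=(z>.01)&(z<.06)&(y>-.08)&(y<.10)&(abs(x-.576-.058*y)<.012); Q=W[m]
    print(" face/below pts",len(Q),np.median(Q[:,0]-s[1]-s[0]*Q[:,1]))
    # tray walls (z 18..30)
    m=(z>.02)&(z<.03)&(abs(x-.49)<.12)&(abs(y+.28)<.14); Q=W[m]
    for ax in(0,1):
        h,e=np.histogram(Q[:,ax],np.arange(-.42,.62,.004)); print("  ax",ax,[(round(e[j]+.002,3),h[j]) for j in range(len(h)) if h[j]>40])
# bolts
g=cv2.cvtColor(S["i"],cv2.COLOR_RGB2GRAY)
print(g[170:190,280:298]); print(g[132:147,280:295])
Rx=lambda y:.5805+.058*y
for (u,v) in((290,178.4),(286.6,139.2)):
    c,d=ray("side",u,v); nrm=np.array([1,-.058,0])/np.hypot(1,.058)
    for off in(.003+.0,.003+.008):
        p0=np.array([Rx(0),0,0])+nrm*off; X=c+d*(nrm@(p0-c))/(nrm@d); print("bolt",off,X.round(4))
print(T["i"].shape); g=cv2.cvtColor(T["i"],cv2.COLOR_RGB2GRAY)
p=proj("top",np.array([[Rx(y)-.003,y,.036] for y in(.15,0,-.04)])); print(p)
u,v=int(p[1,0]),int(p[1,1]); print(g[v-6:v+7,u-14:u+18])
print(cv2.cvtColor(T["i"],cv2.COLOR_RGB2GRAY)[0,0],u-14,v-6)
E
```

```text
top rail top mid x=0.5841+0.0555 y z 0.06843125596697892 yend -0.5726127495685772
 mounted 91 [0.54782708 0.11903919 0.05009713] [0.57798581 0.14892538 0.06366157] [0.55937735 0.13493337 0.0574275 ]
 face/below pts 259 -0.0023098579540251447
  ax 0 [(np.float64(0.378), np.int64(46)), (np.float64(0.382), np.int64(71)), (np.float64(0.478), np.int64(90)), (np.float64(0.57), np.int64(97)), (np.float64(0.574), np.int64(46))]
  ax 1 [(np.float64(-0.39), np.int64(80)), (np.float64(-0.386), np.int64(66)), (np.float64(-0.29), np.int64(71)), (np.float64(-0.19), np.int64(91))]
side rail top mid x=0.5835+0.0576 y z 0.07056359186070958 yend -0.08788451877565165
 mounted 88 [0.54834291 0.11798363 0.05108679] [0.57799201 0.15112041 0.06200928] [0.55972105 0.12790627 0.05903175]
 face/below pts 112 -0.002597736882350765
  ax 0 [(np.float64(0.378), np.int64(89)), (np.float64(0.382), np.int64(264)), (np.float64(0.386), np.int64(46)), (np.float64(0.414), np.int64(53)), (np.float64(0.418), np.int64(50)), (np.float64(0.422), np.int64(52)), (np.float64(0.426), np.int64(53)), (np.float64(0.43), np.int64(45
[... 4669 characters left out ...]
70  70  70  72  74  74]
 [137 140 140 142 139 140 136 142 141 140 142 125 125 128 128 124 118 115
  115 105 102 102 100 102  87  90  93  92  83  81  80  85]
 [140 139 138 139 140 137 139 140 138 138 141 138 139 137 141 137 139 139
  138 139 145 138 138 141 140 142 140 139 122 126 124 129]
 [135 136 136 134 137 137 135 134 137 133 135 137 138 136 135 136 135 134
  135 134 135 136 135 135 138 138 137 137 137 140 138 135]
 [139 140 138 137 136 137 135 136 135 136 137 139 136 136 134 136 134 134
  136 134 135 136 136 136 134 134 133 134 132 138 137 134]
 [137 140 134 136 139 136 135 134 134 137 133 134 135 134 133 134 135 135
  135 133 135 137 133 133 136 136 135 134 134 134 136 132]]
92 225 174
```

```bash
cat >> h.py <<'E'
from scipy.spatial.transform import Rotation as Ro
def want(x,y,z,yaw):
    "shift/turn units from present pose to TCP (x,y,z), pointing down, tool x at world yaw"
    s=state(); q=s["tool_rot"]; R=Ro.from_quat([q[1],q[2],q[3],q[0]])
    G=Ro.from_euler('z',yaw)*Ro.from_euler('x',np.pi)
    a=R.inv().apply(np.array([x,y,z])-s["tool_pos"])/.025; r=np.degrees((R.inv()*G).as_rotvec())/8
    print("shift",a.round(3),"turn",r.round(3))
E
python3 - <<'E'
from h import *
S=cv2.cvtColor(np.load("side0.npz")["i"],cv2.COLOR_RGB2GRAY).astype(float)
T=cv2.cvtColor(np.load("top0.npz")["i"],cv2.COLOR_RGB2GRAY).astype(float)
w=np.clip(135-S[174:183,288:292],0,None); v,u=np.mgrid[174:183,288:292]; uu,vv=(w*u).sum()/w.sum(),(w*v).sum()/w.sum()
for z in(.036,.04): print("side",uu,vv,onz("side",uu,vv,z))
w=np.clip(70-T[178:182,235:250],0,None); v,u=np.mgrid[178:182,235:250]; uu,vv=(w*u).sum()/w.sum(),(w*v).sum()/w.sum()
print("top",uu,vv,onz("top",uu,vv,.036))
want(.521,-.234,.130,-.35)
E
```

```text
side 289.34879032258067 178.3508064516129 [ 0.59184382 -0.00673921  0.036     ]
side 289.34879032258067 178.3508064516129 [ 0.59116629 -0.01055977  0.04      ]
top 242.00865800865802 179.25541125541125 [ 0.58123486 -0.00655452  0.036     ]
shift [14.483 -7.305  4.023] turn [-1.300e-02  4.000e-03  5.814e+00]
```

jog_arm --targets '[[[14.48,-7.3,0],[0,0,5.8],50],[[14.48,-7.3,0],[0,0,5.8],50],[[14.48,-7.3,0],[0,0,5.8],50],[[14.48,-7.3,0],[0,0,5.8],50],[[14.48,-7.3,2],[0,0,5.8],50],[[14.48,-7.3,4],[0,0,5.8],50],[[14.48,-7.3,4],[0,0,5.8],50],[[14.48,-7.3,4],[0,0,5.8],50]]'

```text
time: 1.1
tool_pos: [0.52, -0.231, 0.1268]
tool_rot: [-0.002, 0.985, -0.171, -0.004]
contact_force: [0.5, -0.1, 0.4]
gripper_width: 0.491
grasp_force: 0.0
```

```bash
python3 - <<'E'
from h import *
want(.521,-.234,.130,-.35); s=state(); print(s["time"],s["tool_pos"],s["gripper_width"],s["contact_force"],s["joint_pos"])
i,d=grab_frame("side"); print(proj("side",[.521,-.234,.13]))
cv2.imwrite("pics/a.png",cv2.resize(i[130:350,140:400,::-1],None,fx=2.5,fy=2.5,interpolation=cv2.INTER_CUBIC))
E
```

```text
shift [ 0.076  0.099 -0.127] turn [-0.013  0.054  0.042]
1.1 [ 0.52002131 -0.23100402  0.12683294] 0.4905801924065284 [ 0.52159191 -0.12198682  0.36746702] [-5.48943156e-01  1.28030949e-02  1.83356348e+00  2.80947900e-04
  1.30293830e+00  1.36591589e+00]
[[266.38383173 238.72994327]]
```

View pics/a.png

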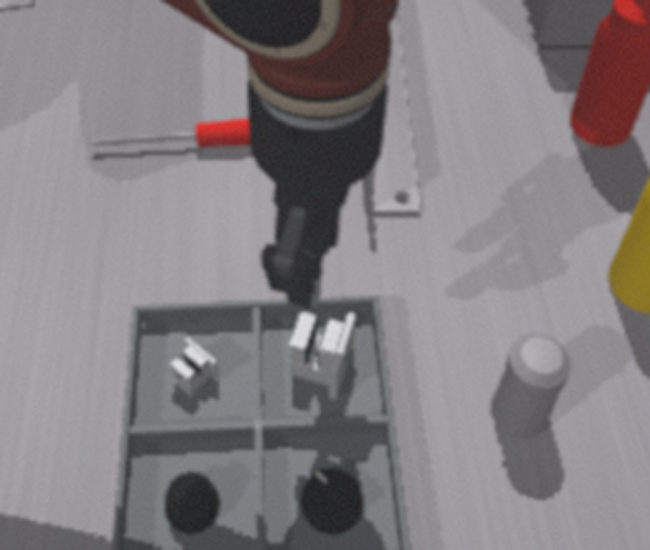

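The fingers (crop about (290,270)) are above the clamp (320,345), aligned with it and half open. Next I descend in steps.

jog_arm --targets '[[[0,0,0],[0,0,0],50],[[0,0,1.2],[0,0,0],50],[[0,0,2.4],[0,0,0],50],[[0,0,2.4],[0,0,0],50],[[0,0,2.4],[0,0,0],50]]'

```text
time: 1.78
tool_pos: [0.522, -0.2364, 0.0735]
tool_rot: [0.001, 0.985, -0.174, 0.001]
contact_force: [0.9, -0.5, -0.1]
gripper_width: 0.502
grasp_force: 0.0
```

```bash
python3 - <<'E'
from h import *
want(.521,-.234,.012,-.35); s=state(); print(s["tool_pos"],s["contact_force"])
E
```

```text
shift [-0.079 -0.078  2.458] turn [ 0.005 -0.022  0.004]
[ 0.52202754 -0.23641295  0.07346447] [ 0.93370895 -0.483222   -0.05175496]
```

jog_arm --targets '[[[-0.08,-0.08,0.8],[0,0,0],50],[[-0.08,-0.08,1.6],[0,0,0],50],[[-0.08,-0.08,2.45],[0,0,0],50],[[-0.08,-0.08,2.45],[0,0,0],50]]'

```text
time: 2.28
tool_pos: [0.5178, -0.2308, 0.0068]
tool_rot: [-0.001, 0.985, -0.173, -0.003]
contact_force: [-0.5, 0.7, -0.2]
gripper_width: 0.498
grasp_force: 0.0
```

jog_arm --targets '[[[0,0,0],[0,0,0],40],[[0,0,0],[0,0,0],25],[[0,0,0],[0,0,0],10],[[0,0,0],[0,0,0],10],[[0,0,0],[0,0,0],0],[[0,0,0],[0,0,0],0],[[0,0,0],[0,0,0],0],[[0,0,0],[0,0,0],0]]'

```text
time: 3.28
tool_pos: [0.5204, -0.2325, 0.0106]
tool_rot: [0.0, 0.985, -0.173, 0.0]
contact_force: [-0.9, 0.4, 4.8]
gripper_width: 0.339
grasp_force: 59.4
```

jog_arm --targets '[[[0,0,-0.5],[0,0,0],0],[[0,0,-1.5],[0,0,0],0],[[0,0,-3],[0,0,0],0],[[0,0,-4.4],[0,0,0],0],[[0,0,-4.4],[0,0,0],0],[[0,0,-4.4],[0,0,0],0]]'

```text
time: 4.03
tool_pos: [0.5192, -0.2318, 0.1186]
tool_rot: [-0.0, 0.985, -0.173, -0.001]
contact_force: [0.0, 0.0, -1.7]
gripper_width: 0.343
grasp_force: 59.2
```

```bash
python3 - <<'E'
from h import *
s=state(); print(s["tool_pos"],s["contact_force"],s["gripper_width"])
want(.53,-.0066,.12,-.0566)
T=np.load("top0.npz");hsv=cv2.cvtColor(T["i"],cv2.COLOR_RGB2HSV)
W=cloud("top",T["d"]); m=(hsv[...,1]>150)&((hsv[...,0]<8)|(hsv[...,0]>172)); m[:190]=0;m[:,:220]=0;m[240:]=0;m[:,260:]=0
print("screwdriver handle",W[m].min(0),W[m].max(0))
E
```

```text
[ 0.51915831 -0.23176169  0.11863863] [ 0.01870689  0.03960983 -1.74825363] 0.3433889008674959
shift [-2.665 -8.614 -0.045] turn [-0.005  0.015 -2.088]
screwdriver handle [nan nan nan] [nan nan nan]
```

jog_arm --targets '[[[-0.5,-1.5,0],[0,0,-0.4],0],[[-1.1,-3.5,0],[0,0,-0.9],0],[[-1.75,-5.6,0],[0,0,-1.4],0],[[-2.3,-7.4,0],[0,0,-1.8],0],[[-2.67,-8.6,0],[0,0,-2.09],0],[[-2.67,-8.6,0],[0,0,-2.09],0],[[-2.67,-8.6,0],[0,0,-2.09],0]]'

```text
time: 4.9
tool_pos: [0.5296, -0.0077, 0.1184]
tool_rot: [0.0, 1.0, -0.028, -0.001]
contact_force: [0.1, -0.3, -1.2]
gripper_width: 0.341
grasp_force: 59.6
```

```bash
python3 - <<'E'
from h import *
s=state(); print(s["tool_pos"],s["contact_force"],s["gripper_width"],s["time"])
I={}
for n in("side","top"):
    i,d=grab_frame(n); np.savez(n+"1.npz",i=i,d=d); I[n]=i
p=s["tool_pos"]
out=[]
for n in("side","top"):
    u,v=proj(n,p+[0,0,.02])[0].astype(int); out.append(cv2.resize(I[n][v-45:v+45,u-60:u+60,::-1],(390,292),interpolation=cv2.INTER_CUBIC)); print(n,u,v)
    W=cloud(n,np.load(n+"1.npz")["d"]); 
    k=(abs(W[...,0]-.54)<.06)&(abs(W[...,1]+.0066)<.05)&(W[...,2]>.09)&(W[...,2]<.165)&(I[n].min(-1)>100)
    Q=W[k]; print(n,len(Q)); 
    if len(Q)>5: print(np.percentile(Q,[2,50,98],axis=0).round(4))
T=np.load("top0.npz");hsv=cv2.cvtColor(T["i"],cv2.COLOR_RGB2HSV)
m=(hsv[...,1]>150)&((hsv[...,0]<8)|(hsv[...,0]>172)); m[:190]=0;m[:,:220]=0;m[240:]=0;m[:,260:]=0
W=cloud("top",T["d"]);print("screwdriver handle",np.nanmin(W[m],0),np.nanmax(W[m],0))
cv2.imwrite("pics/b.png",np.hstack(out))
E
```

```text
[ 0.52962212 -0.00767984  0.11839756] [ 0.1046222  -0.33881594 -1.22017522] 0.34139810458275427 4.9
side 262 146
side 79
[[ 0.5149 -0.0338  0.1158]
 [ 0.5508 -0.0155  0.1587]
 [ 0.5557  0.0143  0.1604]]
top 241 189
top 9
[[ 0.5149 -0.0273  0.113 ]
 [ 0.5162 -0.0183  0.121 ]
 [ 0.5179  0.0045  0.1321]]
screwdriver handle [ 0.42645549 -0.00187472  0.01204984] [0.52507733 0.02162051 0.03114288]
```

View pics/b.png

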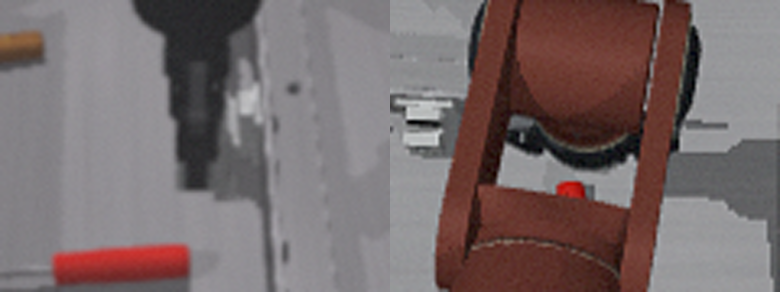

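The side crop shows the clamp held upright in the fingers, its back plate (crop (248,100)) short of the rail edge (265). The top view is hidden by the arm. The screwdriver handle ends at x=0.525, so I stay close to the rail while going down.

```bash
python3 - <<'E'
from h import *
s=state(); print(s["tool_pos"]); want(.547,-.0047,.0186,-.0566)
W=cloud("side",np.load("side1.npz")["d"]);I=np.load("side1.npz")["i"]
k=(abs(W[...,0]-.55)<.012)&(abs(W[...,1]+.0066)<.04)&(W[...,2]>.154)&(W[...,2]<.166)&(I.min(-1)>90)
Q=W[k]; print(len(Q),Q.min(0),Q.max(0)); print("plate yaw",-np.polyfit(Q[:,1],Q[:,0],1)[0])
E
```

```text
[ 0.53014562 -0.00826191  0.11916606]
shift [ 0.671 -0.182  4.022] turn [ 0.001  0.011 -0.007]
75 [ 0.54368699 -0.03375816  0.15444842] [0.55637006 0.0149299  0.16128813]
plate yaw -0.07407532040339947
```

jog_arm --targets '[[[0.35,-0.1,0],[0,0,0],0],[[0.67,-0.18,0.3],[0,0,0],0],[[0.67,-0.18,1.2],[0,0,0],0],[[0.67,-0.18,2.1],[0,0,0],0],[[0.67,-0.18,3.0],[0,0,0],0],[[0.67,-0.18,3.6],[0,0,0],0],[[0.67,-0.18,3.8],[0,0,0],0],[[0.67,-0.18,3.8],[0,0,0],0]]'

```text
time: 6.0
tool_pos: [0.5479, -0.0039, 0.0251]
tool_rot: [0.0, 1.0, -0.028, 0.0]
contact_force: [0.1, 0.6, -2.1]
gripper_width: 0.344
grasp_force: 59.6
```

```bash
python3 - <<'E'
from h import *
for _ in range(2):
    s=state(); print(s["tool_pos"],s["contact_force"],s["ft_torque"]); want(.547,-.0047,.0186,-.0566); i,d=grab_frame("side")
W=cloud("side",d); k=(W[...,0]>.545)&(W[...,0]<.572)&(abs(W[...,1]+.0066)<.04)&(W[...,2]>.055)&(W[...,2]<.075)&(i.min(-1)>90)
Q=W[k]; print(len(Q),np.percentile(Q,[3,50,97],axis=0).round(4))
cv2.imwrite("pics/c.png",cv2.resize(i[140:220,220:320,::-1],(700,560),interpolation=cv2.INTER_CUBIC))
E
```

```text
[ 0.54785157 -0.00391861  0.0251046 ] [ 0.13306491  0.55841093 -2.08413778] [-0.03544984 -0.00405458 -0.02665773]
shift [-0.032  0.033  0.26 ] turn [ 0.    -0.001  0.002]
[ 0.54824973 -0.00394987  0.02567908] [ 0.78639676  0.18052861 -0.18429646] [-0.01378456  0.04964165 -0.02556889]
shift [-0.049  0.033  0.283] turn [ 0.001 -0.008  0.002]
60 [[ 0.5635 -0.0303  0.0553]
 [ 0.569  -0.0172  0.066 ]
 [ 0.5717  0.0169  0.0682]]
```

View pics/c.png

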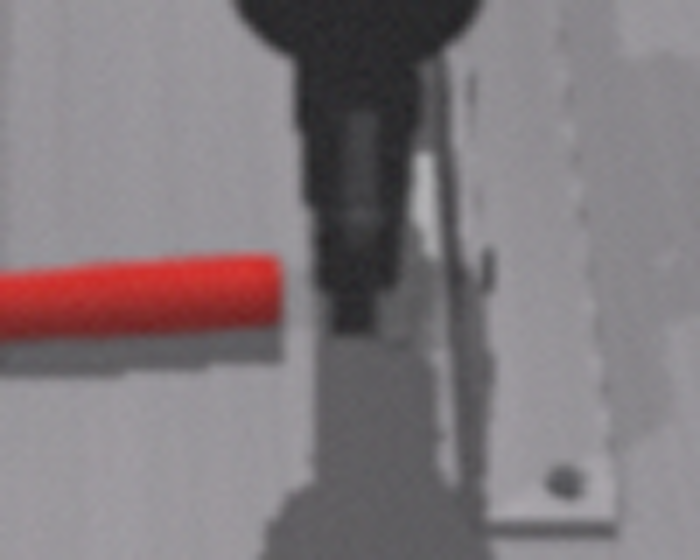

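The crop shows the clamp's plate (425,200) just short of the rail edge (450), the fingers clear of the screwdriver handle (ends at 280), and the bolt head at (487,270). Now the last drop to height, then a slow advance.

jog_arm --targets '[[[0,0.03,0.15],[0,0,0],0],[[0,0.03,0.3],[0,0,0],0],[[0.05,0.03,0.3],[0,0,0],0],[[0.1,0.03,0.3],[0,0,0],0],[[0.14,0.03,0.3],[0,0,0],0],[[0.17,0.03,0.3],[0,0,0],0],[[0.17,0.03,0.3],[0,0,0],0]]'

```text
time: 6.98
tool_pos: [0.5519, -0.0049, 0.0176]
tool_rot: [0.0, 1.0, -0.028, 0.0]
contact_force: [0.3, 0.0, -2.2]
gripper_width: 0.342
grasp_force: 59.6
```

```bash
python3 - <<'E'
from h import *
for _ in range(3):
    s=state(); print(s["tool_pos"],s["contact_force"],s["ft_torque"]); want(.552,-.005,.018,-.0566); grab_frame("side")
E
```

```text
[ 0.55190561 -0.00486884  0.01762747] [ 0.31958975  0.03341604 -2.19865184] [-0.03276568  0.03499897 -0.0522621 ]
shift [ 0.004  0.005 -0.015] turn [ 0.    -0.001  0.003]
[ 0.55185092 -0.00485013  0.01760066] [ 0.4435634   0.02958826 -1.80493601] [ 0.01404531  0.00015208 -0.03181654]
shift [ 0.006  0.006 -0.016] turn [-0.    -0.     0.003]
[ 0.55179208 -0.00483318  0.01756184] [-0.44910207  0.68026997 -1.603126  ] [0.03405418 0.01134812 0.04643852]
shift [ 0.009  0.006 -0.018] turn [-0.     0.     0.003]
```

Position is right; now I ease on in 0.5 mm steps until contact.

jog_arm --targets '[[[0.02,0,-0.01],[0,0,0],0],[[0.04,0,-0.01],[0,0,0],0],[[0.06,0,-0.01],[0,0,0],0],[[0.08,0,-0.01],[0,0,0],0],[[0.08,0,-0.01],[0,0,0],0]]'

```text
time: 7.75
tool_pos: [0.5538, -0.005, 0.0178]
tool_rot: [0.0, 1.0, -0.028, 0.0]
contact_force: [0.3, -0.7, -0.7]
gripper_width: 0.344
grasp_force: 59.6
```

jog_arm --targets '[[[0.02,0,0],[0,0,0],0],[[0.04,0,0],[0,0,0],0],[[0.04,0,0],[0,0,0],0]]'

```text
time: 8.12
tool_pos: [0.5548, -0.005, 0.0178]
tool_rot: [0.0, 1.0, -0.028, 0.0]
contact_force: [0.9, 0.4, -1.7]
gripper_width: 0.339
grasp_force: 59.6
```

jog_arm --targets '[[[0.02,0,0],[0,0,0],0],[[0.02,0,0],[0,0,0],0],[[0.04,0,0],[0,0,0],0],[[0.04,0,0],[0,0,0],0]]'

```text
time: 8.62
tool_pos: [0.5549, -0.005, 0.0175]
tool_rot: [-0.0, 1.0, -0.028, -0.001]
contact_force: [-4.7, 0.1, 2.3]
gripper_width: 0.344
grasp_force: 59.9
```

jog_arm --targets '[[[0.01,0,0],[0,0,0],0],[[0.01,0,0],[0,0,0],0],[[0.01,0,0],[0,0,0],0]]'

```text
time: 9.0
tool_pos: [0.555, -0.005, 0.0175]
tool_rot: [-0.0, 1.0, -0.028, -0.001]
contact_force: [-5.3, 0.2, 1.9]
gripper_width: 0.341
grasp_force: 60.0
```

```bash
python3 - <<'E'
from h import *
for _ in range(5):
    s=state(); print(s["tool_pos"].round(5),s["contact_force"].round(2),s["ft_torque"].round(3)); want(.555,-.0052,.018,-.0566); grab_frame("top")
E
```

```text
[ 0.55496 -0.00496  0.01746] [-5.32  0.18  1.94] [0.047 0.774 0.082]
shift [ 0.002  0.009 -0.022] turn [-0.     0.019  0.005]
[ 0.55491 -0.00495  0.01742] [-7.13  0.1   2.21] [0.03  0.809 0.109]
shift [ 0.004  0.01  -0.023] turn [-0.     0.02   0.005]
[ 0.55494 -0.00497  0.01743] [-6.17 -0.6   1.3 ] [0.079 0.728 0.098]
shift [ 0.003  0.009 -0.023] turn [-0.     0.02   0.005]
[ 0.55493 -0.00496  0.01743] [-5.75 -0.37  1.19] [0.052 0.77  0.107]
shift [ 0.003  0.009 -0.023] turn [-0.     0.019  0.005]
[ 0.55493 -0.00495  0.01742] [-6.3   0.02  1.41] [0.061 0.76  0.141]
shift [ 0.003  0.01  -0.023] turn [-0.     0.02   0.005]
```

jog_arm --targets '[[[0.01,0,-0.01],[0,0.01,0],0],[[0.02,0,-0.015],[0,0.02,0],0],[[0.03,0,-0.015],[0,0.02,0],0],[[0.03,0,-0.015],[0,0.02,0],0]]'

```text
time: 9.75
tool_pos: [0.555, -0.005, 0.0174]
tool_rot: [0.0, 1.0, -0.028, -0.001]
contact_force: [-7.6, -0.0, 2.6]
gripper_width: 0.342
grasp_force: 60.0
```

```bash
python3 - <<'E'
from h import *
F=[]
for _ in range(6):
    s=state(); F.append(np.r_[s["tool_pos"],s["contact_force"],s["ft_torque"]]); i,d=grab_frame("side")
print(np.mean(F,0).round(4)); want(.555,-.0052,.018,-.0566)
W=cloud("side",d); x,y,z=W[...,0],W[...,1],W[...,2]
k=(x>.560)&(x<.578)&(abs(y+.0066)<.04)&(z>.052)&(z<.066)&(i.min(-1)>90)
Q=W[k]; print(len(Q),np.percentile(Q,[3,50,97],axis=0).round(4))
cv2.imwrite("pics/d.png",cv2.resize(i[140:220,220:320,::-1],(700,560),interpolation=cv2.INTER_CUBIC))
E
```

```text
[ 5.5500e-01 -5.0000e-03  1.7400e-02 -7.4864e+00 -1.9690e-01  1.9302e+00
  2.8400e-02  9.9570e-01  1.3640e-01]
shift [ 0.001  0.009 -0.023] turn [0.    0.011 0.006]
43 [[ 0.5703 -0.0309  0.053 ]
 [ 0.5752 -0.016   0.0585]
 [ 0.5776  0.0122  0.06  ]]
```

View pics/d.png

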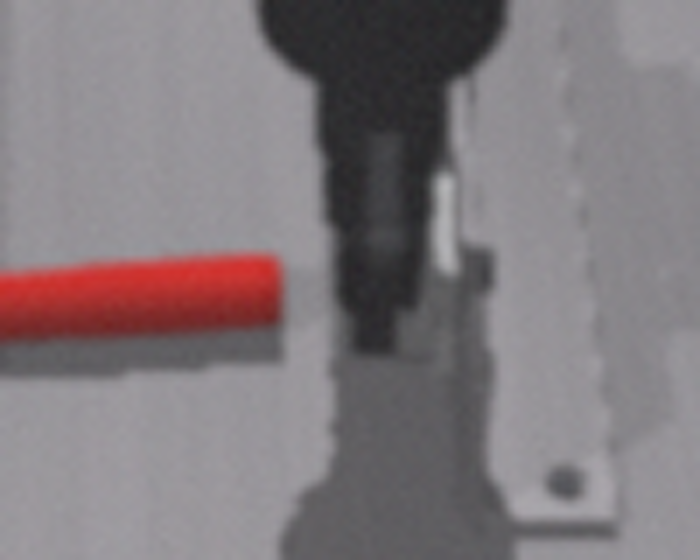

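The clamp's plate (445,225) sits against the rail, with its top at 59 mm as it should be. The push is 7.5 N, so a little more is needed.

jog_arm --targets '[[[0.015,0,0],[0,0,0],0],[[0.03,0,0],[0,0,0],0],[[0.045,0,0],[0,0,0],0],[[0.045,0,0],[0,0,0],0],[[0.045,0,0],[0,0,0],0]]'

```text
time: 10.68
tool_pos: [0.5549, -0.0049, 0.0171]
tool_rot: [-0.0, 1.0, -0.028, -0.002]
contact_force: [-10.8, -0.5, 3.3]
gripper_width: 0.344
grasp_force: 60.3
```

```bash
python3 - <<'E'
from h import *
F=[]
for _ in range(8):
    s=state(); F.append(np.r_[s["tool_pos"],s["contact_force"],s["ft_torque"]]); grab_frame("side")
print(np.mean(F,0).round(4),s["time"],s["grasp_force"]); want(.555,-.0052,.018,-.0566)
E
```

```text
[ 5.54900e-01 -4.90000e-03  1.71000e-02 -1.07501e+01 -3.05200e-01
  3.91760e+00  8.07000e-02  1.41120e+00  2.04900e-01] 11.025 60.27523845434189
shift [ 0.002  0.012 -0.035] turn [-0.     0.032  0.008]
```

```bash
python3 -c "
from plant import *
print(job_done())"
```

```text
the job is handed in; nothing more can be done
None
```

I handed the job in with the large clamp held upright, slot up, its back flat on the rail at the free bolt hole (in line to within about 1–2 mm by camera). It is about 12 mm clear of the counter and pressed on steadily at about 10.8 N; the arm touched none of the other fittings, the tools or the shaker.

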